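# Clear the toy block and fetch the nasal bulb from under the organiser tray

## Robot

A 6-joint arm with a two-finger parallel gripper is mounted at the origin on the work surface. World frame = base frame: x ahead of the robot, y to its left, z up, the work surface at z = 0. Lengths are in m, angles in rad, forces in N, time in s.
With the tool pointing down it reaches from about 0.325 to 0.925 m from the base axis. Payload 3.1 kg.
Tool frame: the origin (TCP) lies on the mounting face of the last link; the fingertips stand 173 mm ahead of it and the grasp point (between the pads) lies 155 mm ahead of it; z points along the fingers, x is the direction in which the jaws open and shut, and the axes are right-handed (so a half turn about z gives the same grasp; the last joint's range is limited). The gripper opens to 85 mm and grips with 20 to 120 N. Pads are 22 mm wide; open, the fingers measure 114 mm over their backs; the gripper's body (76 mm by 85 mm) begins 54 mm behind the grasp point. The pads swing forward as they close: fully open they stand 13 mm farther back than shut.
Start: joints at [-1.421, 0.217, 1.613, -0, 1.311, -0.112], TCP at [0.162, -0.604, 0.405] pointing down, gripper open.
Joint ranges: [-2.75, 2.75], [-0.78, 2.1], [0.31, 2.55], [-1.13, 4.27], [0.13, 2.63], [-2.58, 2.58]. Speed limits (rad/s): [2.79, 2.79, 3.14, 3.14, 3.14, 3.14].

## Interface

Orientations are given as a rotation vector (axis times angle).
In Python, from cell import bot gives the robot as it stands.
- The arm moves only by the shell command python3 -m inch 'ROWS' [OPENING] [FORCE]. ROWS is JSON, a list of rows, each a list of 2 entries, a list of its own where there are three numbers: the shift along the world's x, y, z in m, then the turn about the world's z in degrees. A call has 1 to 20 rows; each row shifts and turns the pose as measured when the row begins; what a row does not reach is not made up. A row lasts 1/10 s, in which the tool goes at most 50 mm and 8.59 degrees, less where a joint would pass 70% of its speed; a pose out of reach is approached as far as the arm can. A call with a gripper value outside its range is refused whole. OPENING is the opening, from 0 (shut) to 1 (fully open), set as the call begins (- or left out, the last holds). The fingers move at their own pace and stop on an object; FORCE is the grip in N (left out, the last holds). Time passes only in rows, so rows that do not move let the fingers close. It gives the time, the measured TCP pose, the force and the opening at its end, in the units of the state.
- bot.observe(): the state, without advancing time (a new reading comes with each control period).
- bot.capture(name): name is "scene" or "top" or "wrist"; returns a dict with "pixels" (420x560x3 uint8, red, green, blue), "depth" (420x560 float32, m along the optical axis (not along the pixel's ray), 0 where there is no reading), "mtx" (3x3 intrinsics, pixels), "view" (4x4, takes a point from world to camera coordinates). Camera axes: x right, y down, z forward; pixel columns grow to the right and rows downward; lengths in m; the calibration is good to about 2 mm. A picture is of the moment at which its call begins.
- bot.finish_job(): hands the job in, once; it reports no verdict.
The state is a dict: "time_s": time; "joint_pos": joint angles; "dq": joint speeds; "effort": joint torques, N m; "tool_pos": TCP position; "tool_rot": TCP orientation; "contact_force": force on the tool from outside, world axes, zero at the start; "torque": the same for the moment, N m; "gripper_width": opening from 0.0 (shut) to 1.0 (fully open).
Only numpy, scipy, OpenCV 4.12 (cv2) and the standard library are available. Lean on these libraries where they do the work, as an engineer would, in place of code of your own. Each camera call takes 0.05 s, during which the arm holds its last target.

## Task

The red toy block is standing in the way of the blue nasal bulb kept under the organiser's tray. First put the block away inside the wooden toy bin while the bulb still stands in its place, then fetch the bulb out and stand it upright, wholly on the round cork mat. Leave everything else on the shelf and in the organiser's tray where it is.

Things in the scene. Friction and masses are not known exactly. Their poses are not given: they have to be found in the camera images.
- block: Red painted wooden toy block standing on end, 45 x 45 mm square and 100 mm tall, about 110 g. Origin: centre of its underside; z up its length, x and y normal to its sides. It stands on the shelf 75 to 90 mm in front (robot's side) of the bulb, clear of the overhanging tray.
- block_center (a point): Centre of the red block, 50 mm above its underside as it stands.
- bulb: Blue silicone nasal bulb, a solid of revolution standing on its flat base (34 mm across) with its nozzle up: 44 mm in diameter from 14 to 40 mm above its base, tapering to an 8 mm nozzle, 80 mm tall, about 40 g, firm enough to treat as rigid. Origin: centre of its underside; z up its axis. It starts on the organiser's foot plate, whose top is 10 mm above the shelf.
- organiser: Plastic organiser (white foot, clear legs and tray) clamped to the shelf's far edge, fixed, never turned. Origin at shelf height; x away from robot, y left. Foot plate 10 mm thick, x -75 to +65, y -100 to +100 mm; 5 mm side legs at y = +-97.5 mm, only x -15 to +60 mm; above, a shallow tray, x -50 to +60, y -100 to +100 mm, from 155 to 177 mm above the shelf. Front and back are open.
- tray_front (a point): Middle of the lower front edge of the organiser's tray, 155 mm above the shelf. The bulb's axis stands 0 to 10 mm behind this edge, so a vertical gripper cannot get down to it: lean the gripper back towards the robot, about 30 to 45 degrees from vertical.
- toy_bin: Open wooden toy bin, fixed, 170 x 170 mm outside, 60 mm tall, walls and floor 6 mm. Origin: centre of its underside on the shelf; sides along x and y.
- mat: Round cork mat, fixed, 130 mm in diameter, 5 mm thick. Origin: centre of its underside on the shelf.
- jar: Bystander: closed white ceramic jar, 86 mm in diameter, 118 mm tall. Origin: centre of underside.
- lotion: Bystander: yellow lotion bottle, 52 mm in diameter, 150 mm tall. Origin: centre of underside.
- tin: Bystander: low aluminium tin, 70 mm in diameter, 45 mm tall. Origin: centre of underside.
- hairbrush: Bystander: wooden brush lying on the shelf, about 200 mm long along its x. Origin near its middle, on the shelf.
- comb: Bystander: green plastic comb, 150 x 32 mm, 6 mm thick, lying in the organiser's tray. Origin: middle of its underside.
- nail_file: Bystander: steel nail file with a black handle, 142 x 13 mm, 6 mm thick, lying in the organiser's tray. Origin: near the middle of its underside.

How it is judged:
By the outcome, as a careful person would: the job done as asked, in the order asked, and still so for the second after the job is handed in, with the robot touching nothing.
It also fails if it takes over 54 s, if anything falls off the work surface, if the arm or the gripper's body presses on something with over 40 N, if the wrist force passes 120 N, or if a joint passes its speed limit or range.

## Working session

There is one attempt and no reset: what is moved stays moved. The work goes in short steps, Python scripts to look and compute and a shell command to move; the robot and the scene stay as the last step left them, time stands still between calls to the robot, and variables do not carry over. Pictures are saved under pics/ and viewed, and the job is handed in when it is done.

```bash
ls -la; mkdir -p pics
python3 - <<'E'
from cell import bot
import cv2
for n in ("scene","top","wrist"):
    c=bot.capture(n); cv2.imwrite(f"pics/a_{n}.png",c["pixels"][:,:,::-1])
print(bot.observe())
E
```

```text
total 12
drwxr-xr-x  3 agent agent 4096 Dec  6 05:42 .
drwxr-xr-x 23 root  root  4096 Dec  6 05:42 ..
drwxr-xr-x  2 agent agent 4096 Dec  6 05:42 pics
{'time_s': 0.15, 'joint_pos': array([-1.42119896e+00,  2.17602720e-01,  1.61460522e+00,  5.80388781e-06,
        1.31128211e+00, -1.12232822e-01]), 'dq': array([ 3.11524195e-05, -3.91826766e-03, -5.19055201e-03,  1.29951373e-04,
       -8.92083624e-04, -2.58245101e-04]), 'effort': array([-1.87496312e-04, -3.97448945e+01, -3.04417562e+01, -2.44934845e-04,
        5.83623143e-03,  9.63120698e-06]), 'tool_pos': array([ 0.16173658, -0.60339126,  0.40363365]), 'tool_rot': array([-2.49137292e+00,  1.91163968e+00,  2.13946357e-03]), 'contact_force': array([ 0.38276689, -0.98246674,  0.62637422]), 'torque': array([-0.03072173,  0.02651004, -0.01388792]), 'gripper_width': 0.9966695330987246}
```

```bash
python3 -m inch --help | head -30
```

```text
invalid input: not JSON, or not a number
```

View pics/a_scene.png

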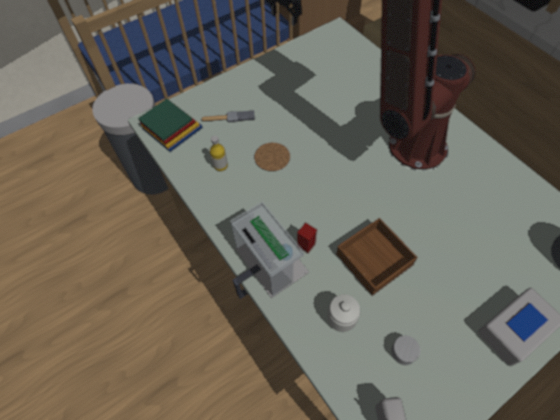

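View pics/a_top.png

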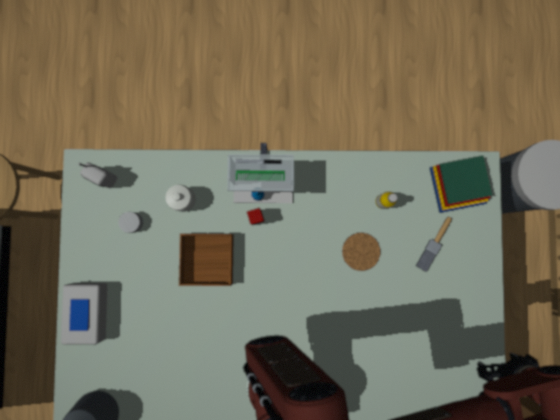

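View pics/a_wrist.png

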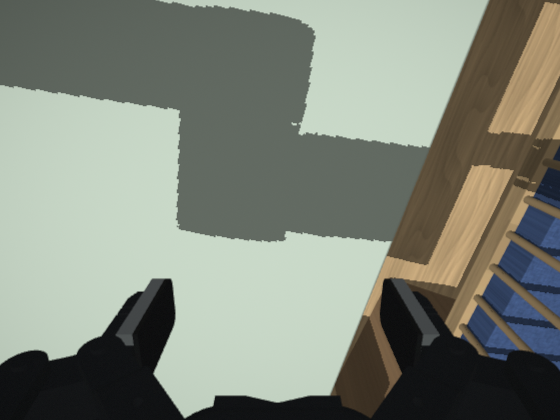

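```bash
cat > h.py <<'E'
import numpy as np, cv2
from cell import bot
def ray(c,u,v):
    R=c["view"][:3,:3];t=c["view"][:3,3]
    d=R.T@np.linalg.solve(c["mtx"],np.array([u,v,1.]));return -R.T@t,d
def onz(c,u,v,z):
    o,d=ray(c,u,v);return o+d*(z-o[2])/d[2]
def cloud(c):
    v,u=np.mgrid[0:420,0:560];z=c["depth"].astype(float)
    p=np.stack([u,v,np.ones_like(u)],-1).reshape(-1,3)@np.linalg.inv(c["mtx"]).T*z.reshape(-1,1)
    R=c["view"][:3,:3];t=c["view"][:3,3]
    w=((p-t)@R).reshape(420,560,3);w[z==0]=np.nan;return w
def proj(c,P):
    q=c["view"][:3,:3]@np.asarray(P,float)+c["view"][:3,3];q=c["mtx"]@q;return q[:2]/q[2]
E
python3 - <<'E'
from h import *
np.set_printoptions(precision=4,suppress=True)
for n in ("top","scene"):
    c=bot.capture(n);w=cloud(c);hsv=cv2.cvtColor(c["pixels"],cv2.COLOR_RGB2HSV)
    print(n,"cam",ray(c,280,210)[0],"dir",ray(c,280,210)[1])
    H,S,V=[hsv[...,i].astype(int) for i in range(3)]
    m={"red":((H<8)|(H>172))&(S>180)&(V>80),"blue":(H>95)&(H<115)&(S>150),"green":(H>60)&(H<85)&(S>120),"yel":(H>22)&(H<35)&(S>170)}
    for k,a in m.items():
        nn,l,st,ce=cv2.connectedComponentsWithStats(a.astype(np.uint8))
        for i in range(1,nn):
            if st[i,4]>15:
                p=w[l==i]; print(k,st[i],ce[i],np.nanmedian(p,0),np.nanmin(p,0),np.nanmax(p,0))
    if n=="top":
        for nm,uv in {"bin":(207,259),"mat":(361,251),"jar":(178,197),"tin":(130,222),"brush":(430,255),"trayrim":(262,188),"foot":(262,198),"leg":(232,185)}.items(): print(nm,w[uv[1],uv[0]])
E
```

```text
top cam [ 0.4997 -0.0141  1.5207] dir [ 0.0608  0.0096 -0.9981]
red [437 166  12  40  63] [442.2857 186.4921] [ 0.6676 -0.535   0.0477] [ 0.6087 -0.5539  0.0397] [ 0.7379 -0.5188  0.0571]
red [249 210  14  13 144] [255.4722 216.1389] [0.5667 0.0774 0.0987] [0.5477 0.0565 0.0899] [0.5861 0.0981 0.1065]
blue [252 192  11   8  63] [257.1905 195.0476] [0.6372 0.0745 0.0636] [0.6248 0.0594 0.0496] [0.6471 0.092  0.0933]
blue [ 70 300  18  30 510] [ 78.9647 314.551 ] [0.2509 0.638  0.0795] [0.2049 0.6095 0.0695] [0.2975 0.6674 0.091 ]
green [ 442  158   49   44 1574] [465.4682 179.2757] [ 0.6924 -0.6055  0.0645] [ 0.6202 -0.685   0.0549] [ 0.7637 -0.5288  0.0736]
green [237 171  47   3 118] [261.5085 171.822 ] [0.6986 0.0545 0.1641] [ 0.6947 -0.0096  0.1557] [0.7022 0.1313 0.1715]
yel [434 167  12  42  84] [438.6667 187.881 ] [ 0.6649 -0.5288  0.0308] [ 0.5996 -0.5481  0.0224] [ 0.7374 -0.5144  0.0364]
yel [380 193  14  14 104] [385.6923 200.125 ] [ 0.617  -0.3347  0.1032] [ 0.6011 -0.3612  0.0864] [ 0.6417 -0.3209  0.1192]
bin [0.4254 0.2456 0.0052]
mat [ 0.4549 -0.2734  0.0032]
jar [0.62
[... 247 characters left out ...]
 56] [179.375 131.625] [ 0.6741 -0.5276  0.0474] [ 0.6086 -0.5465  0.0407] [ 0.7367 -0.5127  0.0539]
red [299 225  16  16 158] [307.2342 232.2152] [0.568  0.0892 0.0995] [0.5472 0.0654 0.068 ] [0.5881 0.1124 0.1082]
blue [170 134  21  16  23] [179.7391 141.913 ] [ 0.6917 -0.5126  0.0136] [ 0.6398 -0.5255  0.0081] [ 0.7335 -0.5027  0.0192]
blue [508 304  38  36 715] [526.3888 321.5203] [0.2497 0.6418 0.0808] [0.2008 0.6136 0.0719] [0.2964 0.6693 0.0878]
green [252 220  31  39 132] [266.2955 239.4394] [0.696  0.0676 0.1648] [ 0.6888 -0.006   0.1581] [0.7002 0.1354 0.1694]
yel [211 145  13  13 129] [217.0233 151.124 ] [ 0.6279 -0.3295  0.1014] [ 0.6062 -0.3496  0.0796] [ 0.6455 -0.3143  0.1261]
```

```bash
python3 - <<'E'
from h import *
from scipy.spatial.transform import Rotation as R
np.set_printoptions(precision=4,suppress=True)
s=bot.observe();print(R.from_rotvec(s["tool_rot"]).as_matrix())
c=bot.capture("wrist");T=np.eye(4);T[:3,:3]=R.from_rotvec(s["tool_rot"]).as_matrix();T[:3,3]=s["tool_pos"]
print("cam in tool\n",np.linalg.inv(T)@np.linalg.inv(c["view"]),c["mtx"])
c=bot.capture("top")
im=cv2.resize(c["pixels"][140:310,150:420],None,fx=2.9,fy=2.9,interpolation=cv2.INTER_CUBIC)
cv2.imwrite("pics/b.png",im[:,:,::-1])
E
python3 -m inch '[[[0.03,0.04,0.0],8],[[0.03,0.04,0.0],8],[[0.03,0.04,0.0],8],[[0.03,0.04,0.0],8]]'
```

```text
[[ 0.2588 -0.9659 -0.0001]
 [-0.9659 -0.2588  0.0012]
 [-0.0012 -0.0002 -1.    ]]
cam in tool
 [[ 1.      0.0004 -0.0005  0.0007]
 [-0.0002  0.9471  0.3209 -0.0834]
 [ 0.0006 -0.3209  0.9471  0.0295]
 [ 0.      0.      0.      1.    ]] [[361.9007   0.     277.1713]
 [  0.     361.9007 207.8196]
 [  0.       0.       1.    ]]
time_s: 0.75
tool_pos: [0.2798, -0.4447, 0.4041]
tool_rot: [2.926, -1.135, 0.003]
contact_force: [0.9, -0.1, -0.2]
gripper_width: 1.001
```

View pics/b.png

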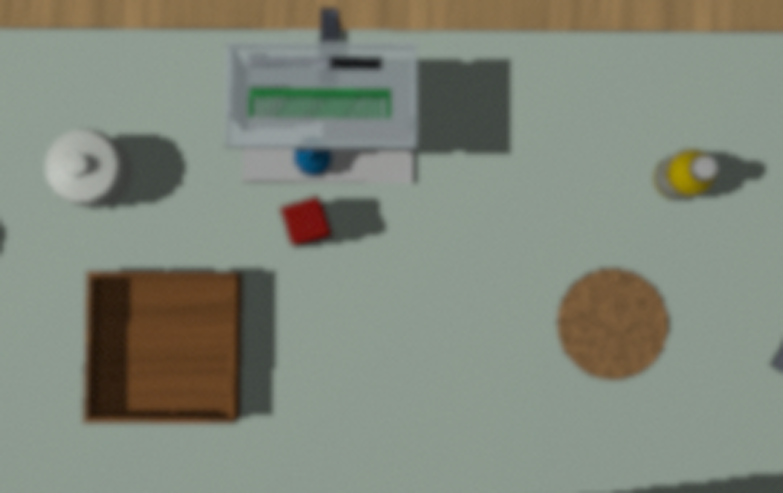

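```bash
python3 -m inch '[[[0.017,0.0325,0],8.5],[[0.017,0.0325,0],8.5],[[0.017,0.0325,0],8.5],[[0.017,0.0325,0],8.5],[[0.017,0.0325,0],8.5],[[0.017,0.0325,0],8.5],[[0.017,0.0325,0],8.5],[[0.017,0.0325,0],8.5],[[0.017,0.0325,0],8.5],[[0.017,0.0325,0],8.5],[[0.017,0.0325,0],8.5],[[0.017,0.0325,0],8.5],[[0.017,0.0325,0],8.5],[[0.017,0.0325,0],8.5],[[0.017,0.0325,0],8.5],[[0.017,0.0325,0],0]]'
python3 - <<'E'
from h import *
from scipy.spatial.transform import Rotation as R
np.set_printoptions(precision=4,suppress=True)
s=bot.observe();print(s["joint_pos"],R.from_rotvec(s["tool_rot"]).as_matrix())
c=bot.capture("wrist");cv2.imwrite("pics/c.png",c["pixels"][:,:,::-1])
E
```

```text
time_s: 2.35
tool_pos: [0.5601, 0.1009, 0.4081]
tool_rot: [2.282, 2.156, 0.021]
contact_force: [0.5, -1.1, 0.4]
gripper_width: 1.0
[ 0.0533  0.0924  1.7481  0.0076  1.2896 -1.4631] [[ 0.0564  0.9983  0.0111]
 [ 0.9984 -0.0565  0.0079]
 [ 0.0085  0.0107 -0.9999]]
```

View pics/c.png

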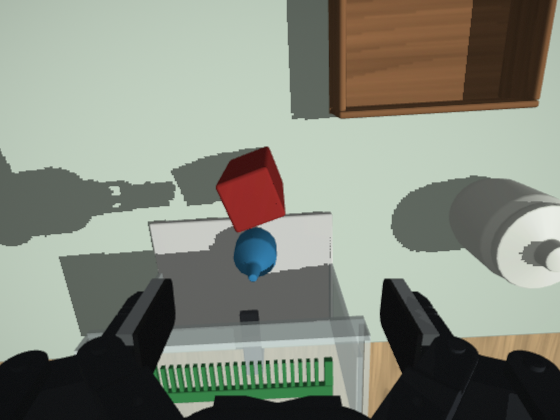

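```bash
cat >> h.py <<'E'
def redtop(c):
    w=cloud(c);hsv=cv2.cvtColor(c["pixels"],cv2.COLOR_RGB2HSV);H,S,V=[hsv[...,i].astype(int) for i in range(3)]
    m=((H<8)|(H>172))&(S>150)&(V>50)
    return w,m,(H>95)&(H<118)&(S>120)
E
python3 - <<'E'
from h import *
np.set_printoptions(precision=4,suppress=True)
s=bot.observe();print(s["tool_pos"],s["dq"])
c=bot.capture("wrist");w,m,b=redtop(c)
z=w[...,2];t=m&(z>.09)&(z<.112)
# cast edge of top face on plane z=.1
cn,_=cv2.findContours(t.astype(np.uint8),cv2.RETR_EXTERNAL,cv2.CHAIN_APPROX_NONE);k=max(cn,key=cv2.contourArea)[:,0]
P=np.array([onz(c,u,v,.1)[:2] for u,v in k],np.float32);r=cv2.minAreaRect(P*1000);print("block",r,t.sum(),np.nanmedian(z[t]))
p=w[b];p=p[p[:,2]>0.005];print("bulb px",np.argwhere(b).mean(0),len(p),p.min(0),p.max(0))
# widest band
hz=(p[:,2]>.05)&(p[:,2]<.09);print(p[hz].mean(0))
# nozzle tip
i=np.argsort(p[:,2])[-15:];print("top pts",p[i].mean(0))
# foot plate front edge, tray rim front
for u,v in [(170,222),(240,217),(320,214)]: print("foot",onz(c,u,v,.01), w[v+3,u])
for u,v in [(120,330),(230,325),(340,322)]: print("tray",onz(c,u,v,.177),[w[v+d,u] for d in (-4,0,4)])
for nm in ("top",):
    c=bot.capture(nm);
    hsv=cv2.cvtColor(c["pixels"],cv2.COLOR_RGB2HSV);H,S,V=[hsv[...,i].astype(int) for i in range(3)]
    a=(H>5)&(H<18)&(S>90);n,l,st,ce=cv2.connectedComponentsWithStats(a.astype(np.uint8))
    for i in range(1,n):
        x,y,ww,hh,ar=st[i]
        if ar>500 and y>225 and y<260:print(st[i],ce[i],onz(c,*ce[i],.005),onz(c,x,y,.06),onz(c,x+ww,y+hh,.06))
E
```

```text
[0.5617 0.1049 0.4084] [-0.0565 -0.0519  0.0569 -0.0533  0.0411 -0.0838]
block ((566.9156494140625, 81.90506744384766), (46.07242202758789, 45.338165283203125), 17.975767135620117) 3035 0.10100219791225423
bulb px [250.5718 248.7892] 1672 [0.6221 0.0557 0.0259] [0.662  0.0973 0.0922]
[0.6368 0.0778 0.0641]
top pts [0.6437 0.0763 0.0917]
foot [ 0.6201 -0.0097  0.01  ] [ 0.6234 -0.0101  0.0105]
foot [0.619  0.0667 0.01  ] [0.5874 0.077  0.1007]
foot [0.6208 0.1537 0.01  ] [0.6238 0.1535 0.0114]
tray [ 0.6311 -0.0004  0.177 ] [array([0.5541, 0.0548, 0.2774]), array([0.5508, 0.0581, 0.2839]), array([0.5507, 0.0589, 0.2859])]
tray [0.632  0.0726 0.177 ] [array([0.6428, 0.0695, 0.1583]), array([0.6426, 0.0701, 0.163 ]), array([0.6423, 0.0706, 0.1678])]
tray [0.6345 0.1457 0.177 ] [array([0.6428, 0.1484, 0.1618]), array([0.642 , 0.1474, 0.1672]), array([0.6422, 0.1467, 0.1713])]
[ 180  231   27   55 1288] [192.4798 259.2655] [0.4243 0.2946 0.005 ] [0.5185 0.3259 0.06  ] [0.3413 0.2348 0.06  ]
[210 232  24  36 632] [222.8434 249.9225] [0.4562 0.1926 0.005 ] [0.5157 0.2279 0.06  ] [0.3996 0.1481 0.06  ]
[ 343  233   37   37 1034] [360.8114 251.1867] [ 0.4544 -0.2725  0.005 ] [ 0.5147 -0.2056  0.06  ] [ 0.3957 -0.3247  0.06  ]
```

```bash
python3 -m inch '[[[0.002,-0.008,-0.02],7],[[0.002,-0.008,-0.03],7],[[0.001,-0.006,-0.03],7],[[0,0,-0.02],0],[[0,0,0],0]]'
python3 - <<'E'
from h import *
from scipy.spatial.transform import Rotation as R
np.set_printoptions(precision=4,suppress=True)
s=bot.observe();M=R.from_rotvec(s["tool_rot"]).as_matrix();print(s["joint_pos"],s["tool_pos"],M[:,2],np.degrees(np.arctan2(M[1,0],M[0,0])),s["dq"])
c=bot.capture("wrist");w,m,b=redtop(c)
z=w[...,2];t=m&(z>.09)&(z<.112)
cn,_=cv2.findContours(t.astype(np.uint8),cv2.RETR_EXTERNAL,cv2.CHAIN_APPROX_NONE);k=max(cn,key=cv2.contourArea)[:,0]
P=np.array([onz(c,u,v,.1)[:2] for u,v in k],np.float32);r=cv2.minAreaRect(P*1000);print("block",r)
g=s["tool_pos"]+M[:,2]*.155;print("grasp",g)
E
```

```text
time_s: 3.0
tool_pos: [0.5635, 0.0746, 0.3071]
tool_rot: [1.834, 2.549, 0.023]
contact_force: [-0.6, 1.1, -0.0]
gripper_width: 0.998
[ 0.0057  0.1985  1.8305  0.0121  1.1027 -1.8938] [0.5635 0.0746 0.3071] [ 0.0098  0.0109 -0.9999] 108.52817058111401 [-0.0224 -0.0258 -0.0126 -0.0074  0.0113 -0.021 ]
block ((566.3311767578125, 80.29214477539062), (48.17418670654297, 43.80304718017578), 18.143735885620117)
grasp [0.565  0.0763 0.1521]
```

```bash
python3 -m inch '[[[0.0,0.003,-0.03],0],[[0.0,0.001,-0.03],0],[[0,0,-0.022],0],[[0,0,0],0]]' && python3 -m inch '[[[0,0,0],0],[[0,0,0],0],[[0,0,0],0],[[0,0,0],0],[[0,0,0],0],[[0,0,0],0]]' 0 40
```

```text
time_s: 3.45
tool_pos: [0.5674, 0.0766, 0.2333]
tool_rot: [1.83, 2.534, 0.037]
contact_force: [-0.0, 0.3, -0.3]
gripper_width: 0.996
time_s: 4.05
tool_pos: [0.5709, 0.0761, 0.2419]
tool_rot: [1.825, 2.524, 0.049]
contact_force: [-0.7, 1.0, -1.3]
gripper_width: 0.53
```

```bash
python3 -m inch '[[[0,0,0.03],0],[[-0.01,0.01,0.03],0],[[-0.02,0.02,0.02],0],[[-0.025,0.03,0],0],[[-0.025,0.03,0],0],[[-0.025,0.03,0],0],[[-0.02,0.025,0],0],[[-0.01,0.012,0],0],[[0,0,0],0]]'
python3 - <<'E'
from h import *
from scipy.spatial.transform import Rotation as R
np.set_printoptions(precision=4,suppress=True)
s=bot.observe();M=R.from_rotvec(s["tool_rot"]).as_matrix();print(s["joint_pos"],s["tool_pos"],M[:,2],np.degrees(np.arctan2(M[1,0],M[0,0])),s["dq"])
print("grasp",s["tool_pos"]+M[:,2]*.155,s["gripper_width"])
for n in("wrist","top"):
    c=bot.capture(n);cv2.imwrite(f"pics/d_{n}.png",c["pixels"][:,:,::-1])
E
```

```text
time_s: 4.95
tool_pos: [0.4298, 0.2369, 0.3251]
tool_rot: [1.829, 2.521, 0.052]
contact_force: [0.0, -0.0, -0.8]
gripper_width: 0.53
[ 0.3616  0.0038  2.0064 -0.0043  1.0893 -1.5231] [0.4298 0.2369 0.3251] [ 0.0408  0.0113 -0.9991] 108.08891756895005 [ 0.0003 -0.0049  0.0011 -0.0191 -0.0073 -0.0031]
grasp [0.4362 0.2386 0.1703] 0.529516994487613
```

View pics/d_wrist.png

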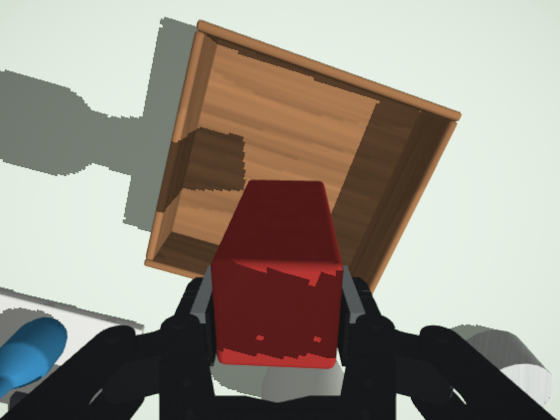

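View pics/d_top.png

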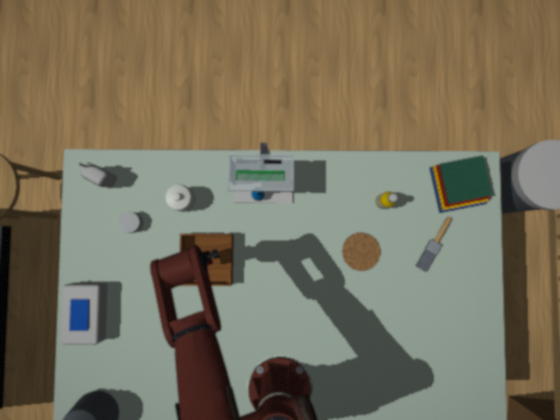

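Run:
```python
from h import *
np.set_printoptions(precision=4,suppress=True)
c=bot.capture("wrist")
for u,v in [(200,22),(458,117),(147,262)]:print(onz(c,u,v,.06))
w=cloud(c);print(w[300:360:20,240:330:20])
for u,v in[(250,182),(322,182),(214,262),(343,262)]:print(w[v+4,u])
```

```text
[0.3455 0.16   0.06  ]
[0.3475 0.3263 0.06  ]
[0.5106 0.16   0.06  ]
[[[0.4298 0.2207 0.1875]
  [0.4268 0.2271 0.1887]
  [0.4246 0.2335 0.1889]
  [0.4226 0.2401 0.1886]
  [0.4199 0.2462 0.1895]]

 [[0.4381 0.2231 0.1872]
  [0.4349 0.2296 0.1885]
  [0.4327 0.2362 0.1885]
  [0.4301 0.2426 0.1892]
  [0.428  0.2493 0.1891]]

 [[0.4464 0.2255 0.1875]
  [0.4434 0.2322 0.1883]
  [0.4412 0.239  0.1883]
  [0.4383 0.2455 0.1891]
  [0.4362 0.2523 0.189 ]]]
[0.4167 0.2142 0.1041]
[0.4047 0.2516 0.1039]
[0.4201 0.2089 0.1866]
[0.4195 0.2596 0.1607]
```

```bash
python3 -m inch '[[[0,0.004,-0.03],0],[[0,0,-0.03],0],[[0,0,-0.015],0],[[0,0,-0.004],0]]'
python3 - <<'E'
from h import *
c=bot.capture("wrist");w,m,b=redtop(c)
z=w[...,2];print(z[300:360:20,240:330:20], z[100:110,330].mean())
E
```

```text
time_s: 5.5
tool_pos: [0.4367, 0.2365, 0.2468]
tool_rot: [1.835, 2.507, 0.061]
contact_force: [0.2, -0.0, -0.5]
gripper_width: 0.529
[[0.10860811 0.10971528 0.11044871 0.11004137 0.11036808]
 [0.10872494 0.10916864 0.11053819 0.11008024 0.10988058]
 [0.10986877 0.10971386 0.10959447 0.11032477 0.11117552]] 0.007125770668749293
```

```bash
python3 -m inch '[[[0,0,-0.005],0],[[0,0,0],0]]' ; python3 -m inch '[[[0,0,0],0],[[0,0,0],0],[[0,0,0],0]]' 0.95
python3 - <<'E'
from h import *
s=bot.observe();print(s["tool_pos"],s["gripper_width"])
c=bot.capture("wrist");cv2.imwrite(f"pics/e_wrist.png",c["pixels"][:,:,::-1]);print(cloud(c)[300:360:20,240:330:20,2])
E
```

```text
time_s: 5.75
tool_pos: [0.4395, 0.2367, 0.2444]
tool_rot: [1.838, 2.502, 0.071]
contact_force: [-0.2, -1.0, -1.6]
gripper_width: 0.521
time_s: 6.05
tool_pos: [0.4414, 0.2366, 0.2471]
tool_rot: [1.836, 2.498, 0.077]
contact_force: [0.3, -0.7, -0.1]
gripper_width: 0.95
[0.44140374 0.23663916 0.24705315] 0.9498785927480597
[[0.10729685 0.10737732 0.10634418 0.10747239 0.10745706]
 [0.10718547 0.10650079 0.10661551 0.1080226  0.10702578]
 [0.1062861  0.10824478 0.10727705 0.10804759 0.1069953 ]]
```

View pics/e_wrist.png

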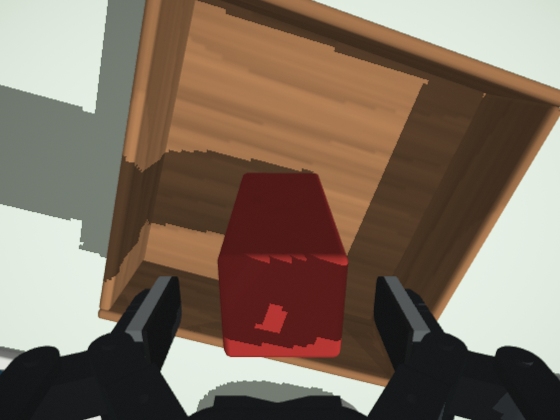

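```bash
cat >> h.py <<'E'
from scipy.spatial.transform import Rotation as R
def st(p=True):
    s=bot.observe();M=R.from_rotvec(s["tool_rot"]).as_matrix()
    z=M[:,2]
    if p:
        print("t",s["time_s"],"j",np.round(s["joint_pos"],3),"tcp",np.round(s["tool_pos"],4))
        print(" zaxis",np.round(z,3),"lean deg %.1f"%np.degrees(np.arccos(-z[2])),"lean az %.0f"%np.degrees(np.arctan2(z[1],z[0])),"xaxis",np.round(M[:,0],3),"grasp",np.round(s["tool_pos"]+.155*z,4),"w %.2f"%s["gripper_width"],"F",np.round(s["contact_force"],1))
    return s,M
E
python3 -m inch '[[[0,0,0.05],0],[[0,0,0.05],0],[[0,0,0.05],0],[[0,0,0.05],0]]';python3 - <<'E'
from h import *
from scipy.optimize import least_squares
s,M=st()
D=[((.2176,1.6146,1.3113),np.hypot(.1617,.6034),.4036),((.0924,1.7481,1.2896),np.hypot(.5601,.1009),.4081),((.1985,1.8305,1.1027),np.hypot(.5635,.0746),.3071),((.0038,2.0064,1.0893),np.hypot(.4298,.2369),.3251),(tuple(s["joint_pos"][[1,2,4]]),np.hypot(*s["tool_pos"][:2]),s["tool_pos"][2])]
def f(x):
    h,L1,L2,L3=x;e=[]
    for (a,b,c),r,z in D:
        rp=np.sqrt(r*r-.07**2)
        e+=[L1*np.sin(a)+L2*np.sin(a+b)+L3*np.sin(a+b+c)-rp,h+L1*np.cos(a)+L2*np.cos(a+b)+L3*np.cos(a+b+c)-z]
    return e
r=least_squares(f,[.2,.42,.4,.1]);print(r.x,np.round(r.fun,4))
E
```

```text
time_s: 6.5
tool_pos: [0.4357, 0.2345, 0.4411]
tool_rot: [1.844, 2.51, 0.044]
contact_force: [1.1, -0.1, -0.8]
gripper_width: 0.95
t 6.5 j [ 0.353 -0.107  1.884 -0.007  1.326 -1.52 ] tcp [0.4357 0.2345 0.4411]
 zaxis [ 0.038  0.007 -0.999] lean deg 2.2 lean az 11 xaxis [-0.299  0.954 -0.005] grasp [0.4417 0.2356 0.2862] w 0.95 F [ 1.1 -0.1 -0.8]
[-0.27596737  0.36308995  0.55736107 -0.47195129] [-0.003   0.0029  0.0005  0.0009  0.0027 -0.0017  0.0002 -0.0035 -0.0011
  0.0015]
```

```bash
python3 -m inch '[[[-0.023,-0.009,0.043],0],[[-0.023,-0.009,0.043],0],[[-0.023,-0.009,0.043],0],[[-0.023,-0.009,0.043],0],[[-0.023,-0.009,0.043],0],[[-0.023,-0.009,0.043],0],[[-0.023,-0.009,0.043],0],[[-0.023,-0.009,0.043],0],[[-0.023,-0.009,0.043],0],[[-0.023,-0.009,0.043],0]]' >/dev/null;python3 -c "
from h import *
st()"
```

```text
t 7.5 j [ 0.334 -0.534  1.39  -0.009  2.234 -1.547] tcp [0.2012 0.143  0.874 ]
 zaxis [ 0.051  0.01  -0.999] lean deg 3.0 lean az 12 xaxis [-0.3    0.954 -0.005] grasp [0.2092 0.1446 0.7192] w 0.95 F [0.6 0.1 0.6]
```

```bash
python3 -m inch '[[[-0.015,-0.005,0.047],0],[[-0.015,-0.005,0.047],0],[[-0.015,-0.005,0.047],0],[[-0.015,-0.005,0.047],0]]' >/dev/null;python3 -c "
from h import *
st()"; python3 -m inch '[[[-0.02,-0.007,0.045],0],[[-0.02,-0.007,0.045],0]]' >/dev/null;python3 -c "
from h import *
st()"
```

```text
t 7.9 j [ 0.339 -0.335  0.807 -0.015  2.609 -1.549] tcp [0.1344 0.1206 1.0615]
 zaxis [ 0.06   0.013 -0.998] lean deg 3.5 lean az 12 xaxis [-0.3    0.954 -0.005] grasp [0.1437 0.1226 0.9067] w 0.95 F [-0.1 -0.   0.9]
t 8.1 j [ 0.423 -0.318  0.697 -0.049  2.629 -1.494] tcp [0.0995 0.118  1.0914]
 zaxis [ 0.13   0.032 -0.991] lean deg 7.7 lean az 14 xaxis [-0.296  0.955 -0.008] grasp [0.1197 0.123  0.9378] w 0.95 F [ 0.5  0.3 -0.5]
```

```bash
python3 -m inch '[[[-0.03,-0.009,0.03],0],[[-0.03,-0.009,0.03],0]]' >/dev/null;python3 -c "
from h import *
st()"; python3 -m inch '[[[-0.04,-0.012,0.02],0],[[-0.04,-0.012,0.02],0]]' >/dev/null;python3 -c "
from h import *
st()"
```

```text
t 8.3 j [ 0.662 -0.356  0.685 -0.148  2.629 -1.341] tcp [0.0444 0.1113 1.0997]
 zaxis [ 0.184  0.052 -0.982] lean deg 11.0 lean az 16 xaxis [-0.291  0.957 -0.004] grasp [0.0729 0.1193 0.9475] w 0.95 F [-0.4 -0.   0.2]
t 8.5 j [ 1.057 -0.389  0.711 -0.299  2.63  -1.083] tcp [-0.0029  0.0988  1.0966]
 zaxis [ 0.208  0.075 -0.975] lean deg 12.8 lean az 20 xaxis [-0.291  0.957  0.012] grasp [0.0293 0.1104 0.9454] w 0.95 F [-0.  -0.2  0. ]
```

```bash
python3 -m inch '[[[-0.02,-0.04,0.02],0],[[-0.02,-0.04,0.02],0]]' >/dev/null;python3 -c "
from h import *
st()"; python3 -m inch '[[[-0.03,-0.02,0.03],0],[[-0.03,-0.02,0.03],0]]' >/dev/null;python3 -c "
from h import *
st()"
```

```text
t 8.7 j [ 1.002 -0.474  0.741 -0.331  2.628 -1.175] tcp [-0.0266  0.0495  1.0942]
 zaxis [ 0.252  0.098 -0.963] lean deg 15.7 lean az 21 xaxis [-0.296  0.955  0.02 ] grasp [0.0124 0.0647 0.945 ] w 0.95 F [ 0.6  0.9 -0.5]
t 8.9 j [ 0.864 -0.543  0.73  -0.236  2.629 -1.315] tcp [-0.0618  0.0123  1.0963]
 zaxis [ 0.287  0.159 -0.945] lean deg 19.1 lean az 29 xaxis [-0.38   0.924  0.04 ] grasp [-0.0173  0.037   0.9499] w 0.95 F [ 0.1 -0.3 -0.5]
```

```bash
python3 -m inch '[[[-0.03,-0.025,0.03],0],[[-0.03,-0.025,0.03],0]]' >/dev/null;python3 -c "
from h import *
st()"; python3 -m inch '[[[-0.03,-0.025,0.03],0],[[-0.03,-0.025,0.03],0],[[-0.03,-0.025,0.03],0]]' >/dev/null;python3 -c "
from h import *
st()"
```

```text
t 9.1 j [ 0.853 -0.601  0.712 -0.252  2.629 -1.351] tcp [-0.0966 -0.0285  1.0963]
 zaxis [ 0.339  0.202 -0.919] lean deg 23.3 lean az 31 xaxis [-0.389  0.919  0.059] grasp [-0.0441  0.0029  0.9539] w 0.95 F [-0.7  0.3 -0.5]
t 9.4 j [ 0.829 -0.665  0.66  -0.288  2.629 -1.411] tcp [-0.1459 -0.0826  1.0962]
 zaxis [ 0.423  0.256 -0.869] lean deg 29.6 lean az 31 xaxis [-0.39   0.917  0.08 ] grasp [-0.0803 -0.043   0.9614] w 0.95 F [ 0.   0.4 -0.2]
```

```bash
python3 -m inch '[[[-0.03,-0.025,0.03],0],[[-0.03,-0.025,0.03],0]]' >/dev/null;python3 -c "
from h import *
st()"
```

```text
t 9.6 j [ 0.82  -0.693  0.61  -0.323  2.629 -1.458] tcp [-0.176  -0.116   1.0962]
 zaxis [ 0.479  0.285 -0.83 ] lean deg 33.9 lean az 31 xaxis [-0.391  0.916  0.089] grasp [-0.1017 -0.0718  0.9676] w 0.95 F [-0.  -0.1  0.3]
```

```bash
python3 -m inch '[[[0.034,0.032,-0.015],0],[[0.034,0.032,-0.015],0],[[0.034,0.032,-0.015],0],[[0.034,0.032,-0.02],0],[[0.034,0.032,-0.02],0],[[0.034,0.032,-0.02],0]]' >/dev/null;python3 -c "
from h import *
st()"
```

```text
t 10.2 j [ 1.259 -0.743  1.217 -0.488  2.1   -1.036] tcp [0.0024 0.0626 0.9928]
 zaxis [ 0.523  0.302 -0.797] lean deg 37.1 lean az 30 xaxis [-0.375  0.921  0.104] grasp [0.0834 0.1095 0.8693] w 0.95 F [ 2.5 -1.3  0.6]
```

```bash
python3 -m inch '[[[0.042,0.008,-0.02],0],[[0.042,0.008,-0.02],0],[[0.042,0.0,-0.025],-3],[[0.042,0,-0.025],-3],[[0.042,0,-0.025],-3],[[0.042,0,-0.025],-3]]' >/dev/null;python3 -c "
from h import *
st()"
```

```text
t 10.8 j [ 0.177 -0.767  1.442  0.123  1.857 -1.6  ] tcp [0.1375 0.1114 0.912 ]
 zaxis [ 0.538  0.216 -0.815] lean deg 35.4 lean az 22 xaxis [-0.292  0.954  0.06 ] grasp [0.2209 0.1449 0.7857] w 0.95 F [-0.   1.3  0.5]
```

```bash
python3 -m inch '[[[0.022,-0.0025,-0.04],-2],[[0.022,-0.0025,-0.04],-2],[[0.022,-0.0025,-0.04],-2],[[0.022,-0.0025,-0.04],-2],[[0.022,-0.0025,-0.04],-2],[[0.022,-0.0025,-0.04],-2],[[0.022,-0.0025,-0.04],-2],[[0.022,-0.0025,-0.04],-2],[[0.022,-0.0025,-0.04],-2],[[0.022,-0.0025,-0.04],-2]]' >/dev/null;python3 -c "
from h import *
st()
c=bot.capture('wrist');cv2.imwrite('pics/f.png',c['pixels'][:,:,::-1])
"
```

```text
t 11.8 j [ 0.073 -0.556  2.139 -0.067  0.961 -1.379] tcp [0.3853 0.0912 0.5043]
 zaxis [ 0.566 -0.013 -0.825] lean deg 34.5 lean az -1 xaxis [0.085 0.996 0.042] grasp [0.473  0.0891 0.3765] w 0.95 F [ 0.8  0.2 -0.2]
```

View pics/f.png

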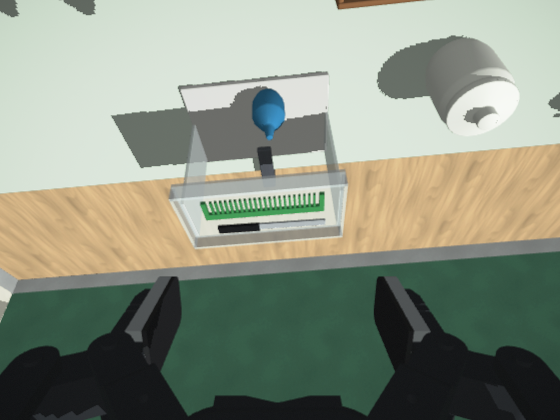

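```bash
python3 -m inch '[[[0.013,-0.002,-0.042],0],[[0.013,-0.002,-0.042],0],[[0.013,-0.002,-0.042],0],[[0.013,-0.002,-0.042],0],[[0.013,-0.002,-0.042],0],[[0.013,-0.002,-0.042],0],[[0.0,0,0],0]]' 1 >/dev/null;python3 - <<'E'
from h import *
s,M=st()
c=bot.capture('wrist');cv2.imwrite('pics/g.png',c['pixels'][:,:,::-1])
w,m,b=redtop(c);np.set_printoptions(precision=4,suppress=True)
p=w[b];p=p[(p[:,2]>.012)&(p[:,0]>.6)&(p[:,0]<.7)]
for lo in (.02,.03,.04,.05,.06,.07,.08):
    q=p[(p[:,2]>lo)&(p[:,2]<lo+.01)]
    if len(q)>5: print(lo,len(q),q.min(0),q.max(0),q.mean(0))
# circle fit in cylinder band
q=p[(p[:,2]>.026)&(p[:,2]<.048)]
A=np.c_[2*q[:,:2],np.ones(len(q))];x=np.linalg.lstsq(A,(q[:,:2]**2).sum(1),rcond=None)[0];print("free fit",x[:2],np.sqrt(x[2]+x[0]**2+x[1]**2))
from scipy.optimize import least_squares
r=least_squares(lambda v:np.hypot(q[:,0]-v[0],q[:,1]-v[1])-.022,[.647,.0765],loss='soft_l1',f_scale=.002);print("r=22 fit",r.x)
E
```

```text
t 12.55 j [ 0.024  0.01   2.257 -0.11   0.303 -1.36 ] tcp [0.4626 0.0766 0.2341]
 zaxis [ 0.543 -0.02  -0.84 ] lean deg 32.9 lean az -2 xaxis [0.083 0.996 0.03 ] grasp [0.5467 0.0735 0.1039] w 1.00 F [-0.7  0.  -1.4]
0.02 535 [0.622  0.0548 0.02  ] [0.6427 0.0967 0.03  ] [0.6266 0.0763 0.0256]
0.03 732 [0.6212 0.0548 0.03  ] [0.6427 0.0975 0.04  ] [0.627  0.0765 0.0351]
0.04 794 [0.6218 0.0545 0.04  ] [0.6448 0.0976 0.05  ] [0.6271 0.0767 0.0451]
0.05 1058 [0.622  0.0548 0.05  ] [0.6456 0.0974 0.06  ] [0.6298 0.0768 0.055 ]
0.06 863 [0.6266 0.0601 0.06  ] [0.6494 0.093  0.07  ] [0.6345 0.0764 0.0648]
0.07 406 [0.6332 0.0671 0.07  ] [0.6481 0.0855 0.08  ] [0.6393 0.0765 0.0742]
0.08 263 [0.6377 0.0708 0.08  ] [0.6455 0.082  0.09  ] [0.6408 0.0764 0.0849]
free fit [0.6445 0.0763] 0.02153158464022278
r=22 fit [0.645  0.0763]
```

View pics/g.png

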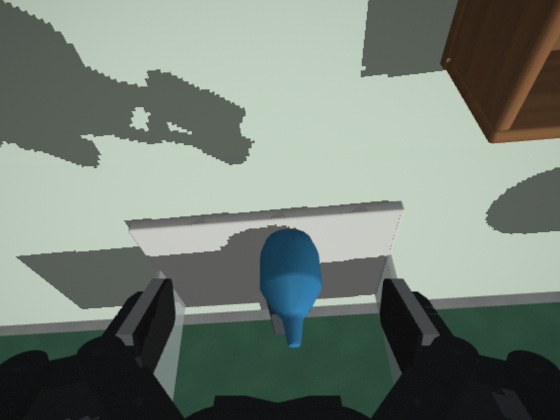

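```bash
python3 -m inch '[[[0.02,0.001,-0.008],0],[[0.02,0.001,-0.012],0],[[0.02,0.001,-0.015],0],[[0.015,0,-0.012],0]]' 1 >/dev/null;python3 - <<'E'
from h import *
s,M=st()
c=bot.capture('wrist');cv2.imwrite('pics/g2.png',c['pixels'][:,:,::-1])
E
```

```text
t 13.0 j [ 0.027  0.236  2.084 -0.162  0.219 -1.308] tcp [0.5454 0.0804 0.2036]
 zaxis [ 0.569 -0.019 -0.822] lean deg 34.7 lean az -2 xaxis [0.079 0.996 0.031] grasp [0.6335 0.0774 0.0762] w 1.00 F [ 0.4  0.4 -0.8]
```

View pics/g2.png

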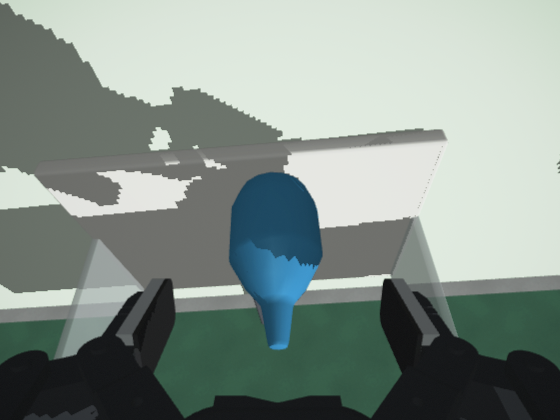

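```bash
python3 -m inch '[[[0.003,0,-0.014],0],[[0.003,0,-0.014],0],[[0.003,0,-0.012],0],[[0,0,-0.003],0]]' 1 >/dev/null;python3 - <<'E'
from h import *
s,M=st()
c=bot.capture('wrist');cv2.imwrite('pics/g3.png',c['pixels'][:,:,::-1])
E
```

```text
t 13.45 j [ 0.027  0.322  2.051 -0.262  0.139 -1.21 ] tcp [0.5631 0.0807 0.1764]
 zaxis [ 0.593 -0.02  -0.805] lean deg 36.4 lean az -2 xaxis [0.076 0.997 0.032] grasp [0.6551 0.0777 0.0516] w 1.00 F [-0.4 -0.8  0.4]
```

View pics/g3.png

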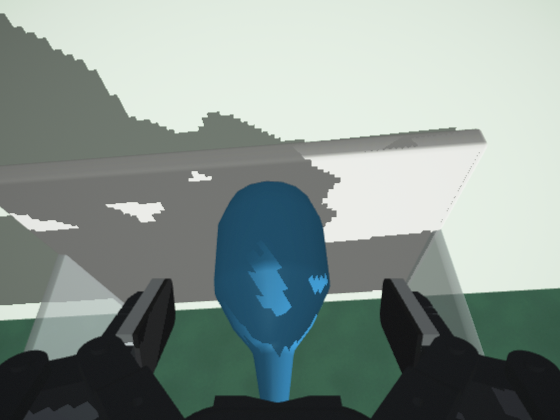

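```bash
python3 -m inch '[[[-0.006,-0.001,-0.01],0],[[-0.005,0,-0.01],0]]' 1 >/dev/null;python3 - <<'E'
from h import *
s,M=st()
E
```

```text
t 13.7 j [ 0.034  0.325  2.058 -0.336  0.136 -1.131] tcp [0.559  0.0829 0.1721]
 zaxis [ 0.589 -0.025 -0.807] lean deg 36.2 lean az -2 xaxis [0.079 0.996 0.027] grasp [0.6503 0.079  0.047 ] w 1.00 F [-0.5 -0.1  0.4]
```

```bash
python3 -m inch '[[[-0.004,-0.003,-0.02],0],[[-0.002,-0.002,-0.015],0]]' 1 >/dev/null;python3 - <<'E'
from h import *
s,M=st()
c=bot.capture('wrist');cv2.imwrite('pics/g4.png',c['pixels'][:,:,::-1])
E
```

```text
t 13.9 j [ 0.04   0.363  2.044 -0.459  0.136 -1.002] tcp [0.5621 0.0846 0.1575]
 zaxis [ 0.576 -0.037 -0.817] lean deg 35.3 lean az -4 xaxis [0.087 0.996 0.016] grasp [0.6514 0.0789 0.0309] w 1.00 F [ 0.1  0.1 -0.3]
```

View pics/g4.png

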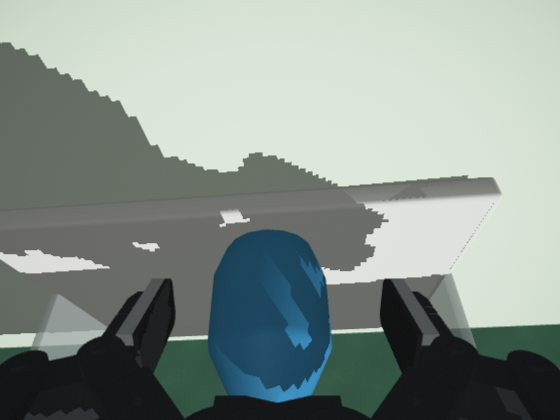

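```bash
python3 -m inch '[[[-0.001,-0.003,0.001],0],[[0,0,-0.001],0],[[0,0,-0.001],0],[[0,0,-0.001],0],[[0,0,-0.001],0]]' 0 40;python3 - <<'E'
from h import *
s,M=st()
c=bot.capture('wrist');cv2.imwrite('pics/g5.png',c['pixels'][:,:,::-1])
E
```

```text
time_s: 14.45
tool_pos: [0.5633, 0.082, 0.1609]
tool_rot: [1.945, 1.773, 0.587]
contact_force: [-0.6, -0.9, 1.5]
gripper_width: 0.501
t 14.45 j [ 0.035  0.356  2.044 -0.451  0.134 -1.016] tcp [0.5633 0.082  0.1609]
 zaxis [ 0.582 -0.038 -0.812] lean deg 35.7 lean az -4 xaxis [0.087 0.996 0.016] grasp [0.6535 0.0761 0.035 ] w 0.50 F [-0.6 -0.9  1.5]
```

View pics/g5.png

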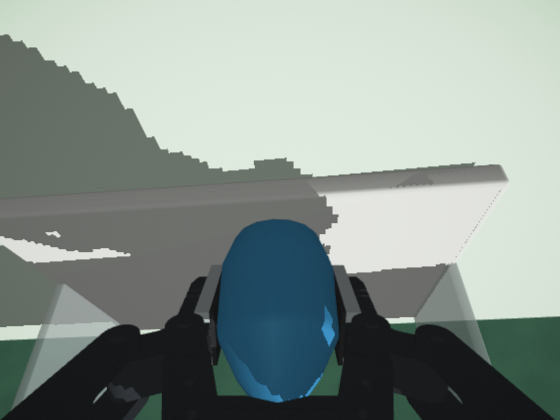

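```bash
python3 -m inch '[[[-0.005,0,0.012],0],[[-0.015,0,0.015],0],[[-0.02,0,0.02],0],[[-0.02,0,0.02],0],[[-0.02,0,0.02],0],[[-0.02,0,0.02],0]]' >/dev/null;python3 - <<'E'
from h import *
s,M=st()
c=bot.capture('wrist');cv2.imwrite('pics/h.png',c['pixels'][:,:,::-1])
c=bot.capture('scene');cv2.imwrite('pics/h2.png',c['pixels'][:,:,::-1])
E
```

```text
t 15.1 j [ 0.043 -0.066  2.258 -0.187  0.347 -1.28 ] tcp [0.4596 0.0815 0.266 ]
 zaxis [ 0.573 -0.039 -0.819] lean deg 35.0 lean az -4 xaxis [0.088 0.996 0.014] grasp [0.5483 0.0756 0.1391] w 0.50 F [ 0.6 -0.3  0.7]
```

View pics/h.png

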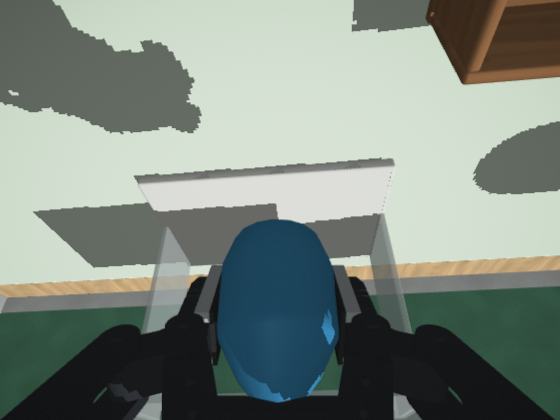

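View pics/h2.png

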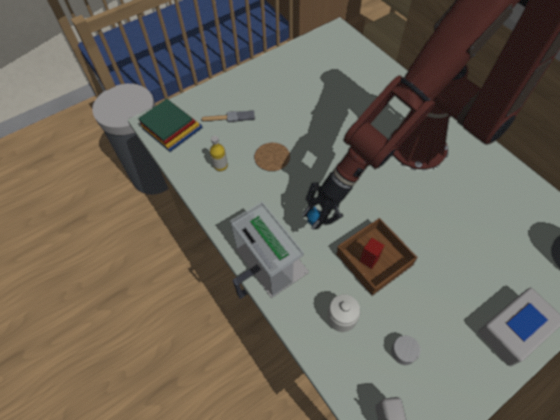

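```bash
cat > k.py <<'E'
from h import *
from scipy.optimize import least_squares
def Rz(a):return R.from_euler('z',a).as_matrix()
def Ry(a):return R.from_euler('y',a).as_matrix()
def fk(q,p):
    h,L1,L2,L3,d=p
    A=Rz(q[0]);o=np.array([0,0,h])+A@[0,d,0]
    B=A@Ry(q[1]);o=o+B@[0,0,L1];B=B@Ry(q[2]);o=o+B@[0,0,L2]
    B=B@Rz(q[3])@Ry(q[4]);o=o+B@[0,0,L3];B=B@Rz(q[5]);return o,B
# (q, tcp, zaxis)
D=[([-1.4212,.2176,1.6146,0,1.3113,-.1122],[.1617,-.6034,.4036],[0,.0012,-1]),
([.0057,.1985,1.8305,.0121,1.1027,-1.8938],[.5635,.0746,.3071],[.0098,.0109,-.9999]),
([.3616,.0038,2.0064,-.0043,1.0893,-1.5231],[.4298,.2369,.3251],[.0408,.0113,-.9991]),
([.82,-.693,.61,-.323,2.629,-1.458],[-.176,-.116,1.0962],[.479,.285,-.83]),
([.073,-.556,2.139,-.067,.961,-1.379],[.3853,.0912,.5043],[.566,-.013,-.825]),
([.043,-.066,2.258,-.187,.347,-1.28],[.4596,.0815,.266],[.573,-.039,-.819]),
([.034,.325,2.058,-.336,.136,-1.131],[.559,.0829,.1721],[.589,-.025,-.807])]
def res(p):
    e=[]
    for q,t,z in D:
        o,B=fk(q,p);e+=list(o-t)
    return np.array(e)
P=least_squares(res,[.3,.36,.55,.1,.07]).x
if __name__=="__main__":
    np.set_printoptions(precision=4,suppress=True)
    print(P,np.round(res(P),4))
    for q,t,z in D: print(np.round(fk(q,P)[1][:,2]-z,3))
    s,M=st(0);print(fk(s["joint_pos"],P)[1],M)
E
python3 k.py
```

```text
[0.3028 0.3574 0.5541 0.0911 0.0682] [-0.003   0.0081  0.0138  0.0044 -0.0022  0.0098  0.0201  0.0058  0.0083
 -0.0173 -0.012  -0.0419  0.0257  0.0022  0.0201  0.0162  0.0014 -0.0038
 -0.0126 -0.0002 -0.0064]
[-0.     0.001  0.   ]
[ 0. -0.  0.]
[-0.  0. -0.]
[0. 0. 0.]
[-0.001 -0.001  0.   ]
[-0.001  0.    -0.   ]
[ 0.001  0.    -0.   ]
[[-0.0872 -0.8123  0.5766]
 [-0.9961  0.0798 -0.0382]
 [-0.015  -0.5777 -0.8161]] [[ 0.0872  0.8123  0.5766]
 [ 0.9961 -0.0798 -0.0382]
 [ 0.015   0.5777 -0.8161]]
```

```bash
python3 - <<'E'
s=open('k.py').read()
s=s.replace("h,L1,L2,L3,d=p","h,L1,L2,L3,d,e1,e2,e0=p").replace("+A@[0,d,0]","+A@[e0,d,0]").replace("B@[0,0,L1]","B@[e1,0,L1]").replace("B@[0,0,L2]","B@[e2,0,L2]").replace(".1,.07])",".1,.07,0,0,0])").replace("B=B@Rz(q[5]);","B=B@Rz(q[5]+np.pi);")
open('k.py','w').write(s)
E
python3 k.py
cat > ik.py <<'E'
from k import *
np.set_printoptions(precision=3,suppress=True)
lo=np.array([-2.75,-.78,.31,-1.13,.13,-2.58]);hi=np.array([2.75,2.1,2.55,4.27,2.63,2.58])
s,M=st(0);q0=s["joint_pos"]
az0=np.degrees(np.arctan2(M[1,2],M[0,2]))
for zz in (.15,.03):
  for az in range(-180,181,20):
    Rt=Rz(np.radians(az-az0))@M
    g=np.array([.455,-.273,zz])+ Rz(np.radians(az))@[.0085,0,0]
    t=g-.155*Rt[:,2]
    best=None
    for a4 in (-.8,0,.8,1.6,2.4,3.1,3.8):
      for j6 in (-2,0,2):
        f=lambda q:np.r_[(fk(q,P)[0]-t)*5,R.from_matrix(fk(q,P)[1]@Rt.T).as_rotvec()]
        r=least_squares(f,np.clip([np.arctan2(t[1],t[0])-.1,.2,2.0,a4,.8,j6],lo+.01,hi-.01),bounds=(lo,hi))
        if best is None or r.cost<best.cost-1e-7: best=r
    print(zz,az,t,"cost %.5f"%best.cost,best.x)
E
python3 ik.py
```

```text
[ 0.2946  0.4543  0.5576  0.1312  0.07    0.0004  0.0614 -0.0002] [-0.      0.     -0.0001  0.     -0.     -0.0001  0.0001 -0.     -0.
 -0.     -0.      0.      0.     -0.0001 -0.      0.     -0.      0.0001
 -0.0001  0.0002  0.0001]
[-0.     0.001  0.   ]
[ 0. -0.  0.]
[-0.  0. -0.]
[0. 0. 0.]
[-0.001 -0.001  0.   ]
[-0.001  0.    -0.   ]
[ 0.001  0.    -0.   ]
[[ 0.0872  0.8123  0.5766]
 [ 0.9961 -0.0798 -0.0382]
 [ 0.015   0.5777 -0.8161]] [[ 0.0872  0.8123  0.5766]
 [ 0.9961 -0.0798 -0.0382]
 [ 0.015   0.5777 -0.8161]]
0.15 -180 [ 0.536 -0.273  0.276] cost 0.00000 [-0.524  0.465  1.597 -0.294  1.627  1.139]
0.15 -160 [ 0.531 -0.245  0.276] cost 0.00000 [-0.458  0.411  1.673 -0.431  1.518  0.915]
0.15 -140 [ 0.517 -0.221  0.276] cost 0.00000 [-0.408  0.336  1.776 -0.555  1.371  0.7  ]
0.15 -120 [ 0.496 -0.203  0.276] cost 0.00000 [-0.379  0.243  1.896 -0.663  1.193  0.483]
0.15 -100 [ 0.469 -0.193  0.276] cost 0.00000 [-0.382  0.137  2.023 -0.746  0.985  0.245]
0.15 -80 [ 0.441 -0.193  0.276] cost 0.00000 [-0.428  0.027  2.143 -0.772  0.751 -0.056]
0.15 -60 [ 0.414 -0.203  0.276] 
[... 2108 characters left out ...]
[ 0.393 -0.325  0.156] cost 0.00000 [-0.98   0.376  2.027  0.768  0.975  2.539]
0.03 60 [ 0.414 -0.343  0.156] cost 0.00000 [-0.953  0.459  1.899  0.613  1.15   2.377]
0.03 80 [ 0.441 -0.353  0.156] cost 0.00000 [-0.901  0.534  1.779  0.465  1.299  2.206]
0.03 100 [ 0.469 -0.353  0.156] cost 0.00000 [-0.834  0.595  1.678  0.317  1.416  2.021]
0.03 120 [ 0.496 -0.343  0.156] cost 0.00000 [-0.758  0.639  1.605  0.166  1.495  1.822]
0.03 140 [ 0.517 -0.325  0.156] cost 0.00000 [-0.678  0.661  1.568  0.011  1.529  1.612]
0.03 160 [ 0.531 -0.301  0.156] cost 0.00000 [-0.599  0.66   1.57  -0.144  1.514  1.4  ]
0.03 180 [ 0.536 -0.273  0.156] cost 0.00000 [-0.524  0.635  1.611 -0.296  1.451  1.192]
```

```bash
python3 -m inch '[[[0.0,-0.02,0.01],-8.3],[[0.0,-0.02,0.005],-8.3],[[0.0,-0.02,0],-8.3],[[0.003,-0.02,0],-8.3],[[0.003,-0.02,0],-8.3],[[0.003,-0.02,0],-8.3],[[0.003,-0.02,0],-8.3]]' >/dev/null;python3 - <<'E'
from h import *
s,M=st()
E
```

```text
t 15.9 j [-0.143  0.014  2.155 -0.767  0.742 -0.072] tcp [ 0.4729 -0.0594  0.2768]
 zaxis [ 0.264 -0.512 -0.817] lean deg 35.2 lean az -63 xaxis [0.899 0.438 0.016] grasp [ 0.5139 -0.1388  0.1502] w 0.50 F [ 0.6  0.3 -0.4]
```

```bash
python3 -m inch '[[[0.003,-0.02,0],-8.3],[[0.003,-0.02,0],-8.3],[[0.003,-0.02,0],-8.3],[[0.003,-0.02,0],-8.3],[[0.003,-0.02,0],-8.3],[[0.003,-0.02,0],-8.3],[[0.003,-0.018,0],-8],[[0,0,0],0]]' >/dev/null;python3 - <<'E'
from h import *
s,M=st()
for n in ('scene','top','wrist'):
    c=bot.capture(n);cv2.imwrite(f'pics/i_{n}.png',c['pixels'][:,:,::-1])
    w,m,b=redtop(c);p=w[b];p=p[(np.abs(p[:,1]+.273)<.12)&(np.abs(p[:,0]-.455)<.15)&(p[:,2]>.03)]
    if len(p):print(n,len(p),p.min(0),p.max(0),p.mean(0))
E
```

```text
t 16.7 j [-0.385  0.274  1.881 -0.647  1.203  0.519] tcp [ 0.4989 -0.2061  0.2655]
 zaxis [-0.314 -0.479 -0.82 ] lean deg 35.0 lean az -123 xaxis [ 0.829 -0.56   0.01 ] grasp [ 0.4502 -0.2804  0.1385] w 0.50 F [0.5 0.1 0.1]
top 115 [ 0.43528593 -0.29017592  0.15309728] [ 0.47549096 -0.24247884  0.2531883 ] [ 0.45473465 -0.27070103  0.17621914]
wrist 17861 [ 0.43265455 -0.29037018  0.11530458] [ 0.4781353  -0.24125395  0.17981359] [ 0.46334972 -0.25875834  0.14979806]
```

View pics/i_wrist.png

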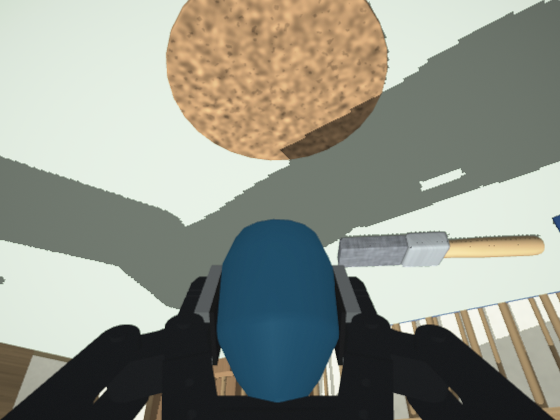

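View pics/i_scene.png

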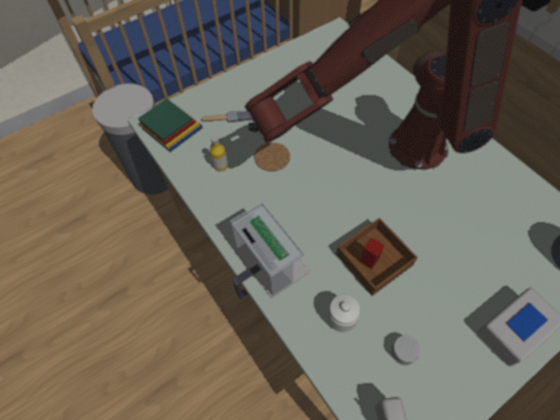

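```bash
python3 - <<'E'
from h import *
c=bot.capture('wrist');hsv=cv2.cvtColor(c["pixels"],cv2.COLOR_RGB2HSV);H,S,V=[hsv[...,i].astype(int) for i in range(3)]
a=((H>5)&(H<22)&(S>70)).astype(np.uint8);a[165:]=0
k=max(cv2.findContours(a,cv2.RETR_EXTERNAL,cv2.CHAIN_APPROX_NONE)[0],key=cv2.contourArea)[:,0]
k=k[k[:,1]>2];Q=np.array([onz(c,u,v,.005)[:2] for u,v in k])
x=np.linalg.lstsq(np.c_[2*Q,np.ones(len(Q))],(Q**2).sum(1),rcond=None)[0];print("mat",x[:2],np.sqrt(x[2]+x[:2]@x[:2]))
E
python3 -m inch '[[[0,0,-0.03],0],[[0,0,-0.03],0],[[0,0,-0.025],0],[[0,0,-0.01],0],[[0,0,0],0]]' >/dev/null;python3 - <<'E'
from h import *
s,M=st()
c=bot.capture('wrist');cv2.imwrite('pics/j.png',c['pixels'][:,:,::-1])
E
```

```text
mat [ 0.45511803 -0.27253438] 0.06426161874554645
t 17.4 j [-0.372  0.428  1.906 -0.701  1.056  0.64 ] tcp [ 0.4976 -0.1981  0.1701]
 zaxis [-0.301 -0.485 -0.821] lean deg 34.8 lean az -122 xaxis [ 0.839 -0.543  0.014] grasp [ 0.4509 -0.2733  0.0429] w 0.50 F [ 1.2 -0.  -0.5]
```

View pics/j.png

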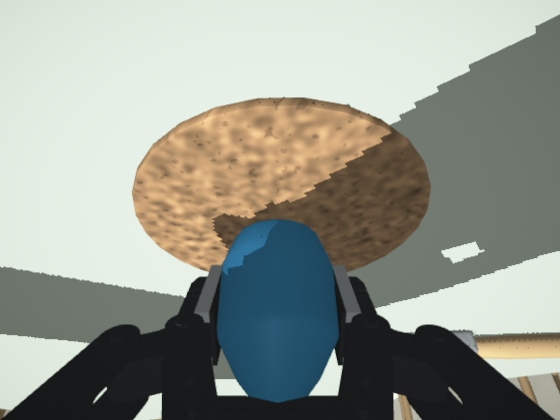

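```bash
python3 -m inch '[[[0,-0.004,-0.006],0],[[0,-0.004,-0.004],0]]' ;python3 -c "
from h import *
st()"; python3 -m inch '[[[0,0,-0.004],0],[[0,0,-0.001],0]]';python3 -c "
from h import *
st()"
```

```text
time_s: 17.65
tool_pos: [0.4992, -0.2062, 0.1631]
tool_rot: [2.441, -0.726, -0.202]
contact_force: [0.8, -0.6, -0.3]
gripper_width: 0.502
t 17.65 j [-0.385  0.446  1.899 -0.713  1.037  0.642] tcp [ 0.4992 -0.2062  0.1631]
 zaxis [-0.296 -0.488 -0.821] lean deg 34.8 lean az -121 xaxis [ 0.841 -0.541  0.019] grasp [ 0.4534 -0.2819  0.0358] w 0.50 F [ 0.8 -0.6 -0.3]
time_s: 17.85
tool_pos: [0.5, -0.2074, 0.1591]
tool_rot: [2.44, -0.728, -0.198]
contact_force: [0.3, 0.3, -1.0]
gripper_width: 0.498
t 17.85 j [-0.386  0.455  1.896 -0.718  1.029  0.649] tcp [ 0.5    -0.2074  0.1591]
 zaxis [-0.294 -0.489 -0.821] lean deg 34.8 lean az -121 xaxis [ 0.84  -0.542  0.022] grasp [ 0.4545 -0.2832  0.0318] w 0.50 F [ 0.3  0.3 -1. ]
```

```bash
python3 -m inch '[[[0,0,-0.003],0],[[0,0,-0.001],0]]';python3 - <<'E'
from h import *
s,M=st()
for n in ('wrist','scene'):
    c=bot.capture(n);im=c['pixels']
    if n=='scene': im=cv2.resize(im[90:210,190:330],None,fx=5,fy=5)
    cv2.imwrite(f'pics/k_{n}.png',im[:,:,::-1])
E
```

```text
time_s: 18.05
tool_pos: [0.501, -0.208, 0.1571]
tool_rot: [2.437, -0.729, -0.197]
contact_force: [-1.2, 1.9, 5.2]
gripper_width: 0.503
t 18.05 j [-0.386  0.46   1.893 -0.722  1.028  0.655] tcp [ 0.501  -0.208   0.1571]
 zaxis [-0.294 -0.491 -0.82 ] lean deg 34.9 lean az -121 xaxis [ 0.84  -0.543  0.024] grasp [ 0.4554 -0.2841  0.03  ] w 0.50 F [-1.2  1.9  5.2]
```

View pics/k_wrist.png

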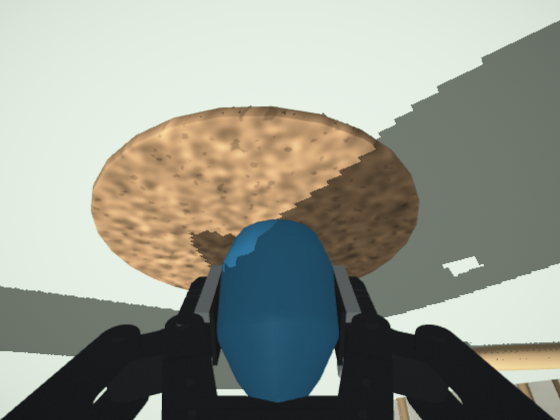

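View pics/k_scene.png

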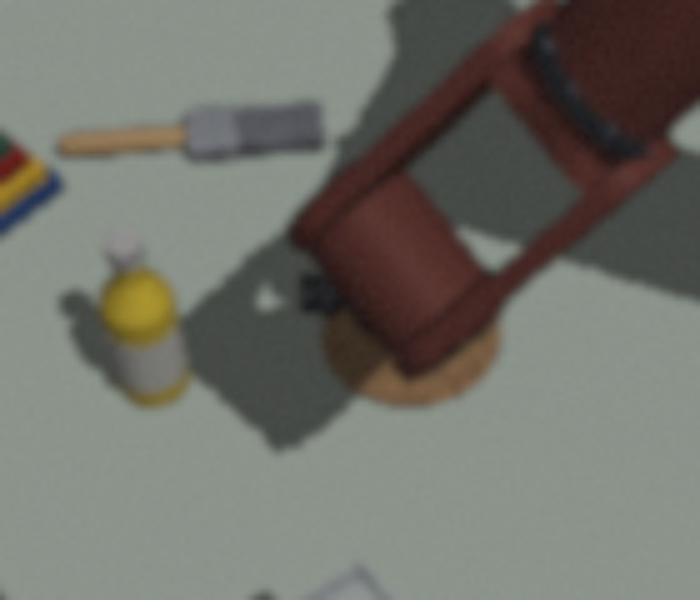

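```bash
python3 -m inch '[[[0,0,0],0],[[0,0,0],0],[[0,0,0],0],[[0,0,0],0],[[0,0,0],0]]' 1;python3 - <<'E'
from h import *
s,M=st()
c=bot.capture('wrist');cv2.imwrite('pics/l.png',c['pixels'][:,:,::-1])
E
```

```text
time_s: 18.65
tool_pos: [0.5012, -0.2081, 0.1569]
tool_rot: [2.438, -0.729, -0.194]
contact_force: [0.2, 0.0, 0.5]
gripper_width: 1.002
t 18.65 j [-0.386  0.461  1.893 -0.722  1.026  0.655] tcp [ 0.5012 -0.2081  0.1569]
 zaxis [-0.292 -0.491 -0.821] lean deg 34.8 lean az -121 xaxis [ 0.84  -0.542  0.025] grasp [ 0.4559 -0.2843  0.0297] w 1.00 F [0.2 0.  0.5]
```

View pics/l.png

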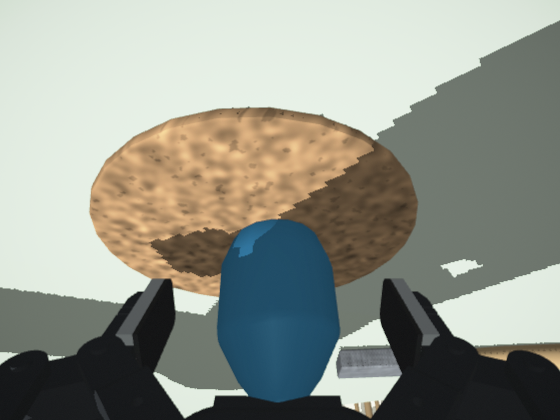

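Released and free of the bulb. Back out along the tool axis.

```bash
python3 -m inch '[[[0.007,0.012,0.02],0],[[0.009,0.015,0.025],0],[[0.012,0.02,0.033],0],[[0.012,0.02,0.033],0],[[0.012,0.02,0.033],0],[[0.01,0.04,0.03],0],[[0,0.045,0.02],0],[[0,0.045,0.02],0],[[0,0.045,0.02],0],[[0,0.045,0.02],0],[[0,0,0],0]]';python3 - <<'E'
from h import *
s,M=st()
np.set_printoptions(precision=4,suppress=True)
for n in ('wrist','top','scene'):
    c=bot.capture(n);im=c['pixels'];cv2.imwrite(f'pics/m_{n}.png',im[:,:,::-1])
    w,m,b=redtop(c);p=w[b];p=p[(np.abs(p[:,1]+.273)<.12)&(np.abs(p[:,0]-.455)<.15)&(p[:,2]>.01)]
    for lo in (.02,.04,.06,.075):
        q=p[(p[:,2]>lo)&(p[:,2]<lo+.015)]
        if len(q)>3: print(n,lo,len(q),q.min(0),q.max(0))
    q=w[m];q=q[(q[:,2]>.09)&(q[:,2]<.12)&(np.abs(q[:,0]-.43)<.08)];print("block",len(q),q.mean(0) if len(q) else 0)
E
```

```text
time_s: 19.8
tool_pos: [0.5598, 0.1057, 0.4172]
tool_rot: [2.444, -0.734, -0.202]
contact_force: [0.1, -0.9, 0.6]
gripper_width: 1.002
t 19.8 j [ 0.162  0.219  1.631 -0.448  1.7    0.781] tcp [0.5598 0.1057 0.4172]
 zaxis [-0.296 -0.484 -0.824] lean deg 34.5 lean az -121 xaxis [ 0.838 -0.546  0.02 ] grasp [0.514  0.0307 0.2895] w 1.00 F [ 0.1 -0.9  0.6]
wrist 0.02 237 [ 0.4433 -0.2768  0.0201] [ 0.4834 -0.2541  0.0349]
wrist 0.04 339 [ 0.4415 -0.2823  0.04  ] [ 0.4835 -0.2542  0.0549]
wrist 0.06 177 [ 0.4491 -0.2806  0.06  ] [ 0.4757 -0.2629  0.075 ]
wrist 0.075 51 [ 0.4573 -0.2788  0.075 ] [ 0.4663 -0.2699  0.0862]
block 0 0
top 0.04 55 [ 0.443  -0.2947  0.0401] [ 0.4792 -0.2559  0.0548]
top 0.06 31 [ 0.4536 -0.2897  0.0603] [ 0.473  -0.2631  0.0724]
top 0.075 10 [ 0.4573 -0.2794  0.0758] [ 0.4668 -0.2724  0.0867]
block 0 0
scene 0.02 20 [ 0.4518 -0.2698  0.0205] [ 0.4784 -0.252   0.0338]
scene 0.04 44 [ 0.4479 -0.2792  0.0404] [ 0.4794 -0.2505  0.0547]
scene 0.06 27 [ 0.4484 -0.2777  0.0601] [ 0.4712 -0.2581  0.0748]
block 250 [0.4442 0.2439 0.1044]
```

View pics/m_wrist.png

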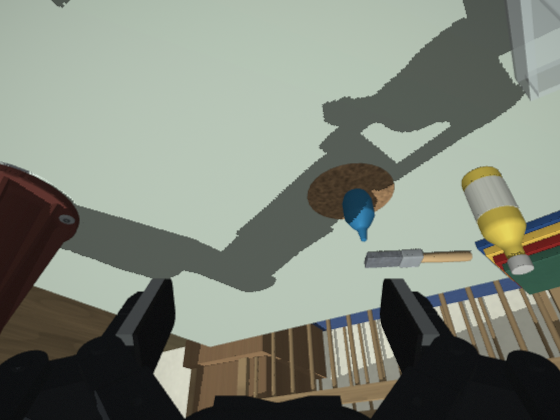

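View pics/m_top.png

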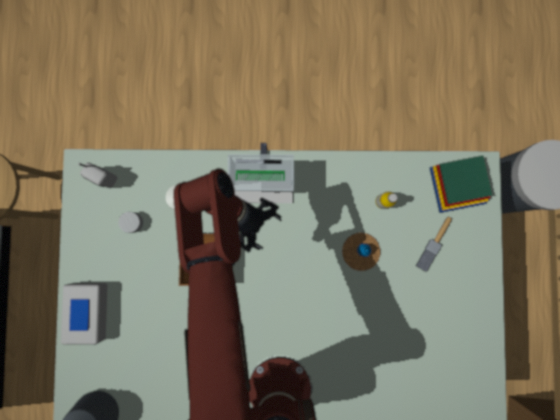

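View pics/m_scene.png

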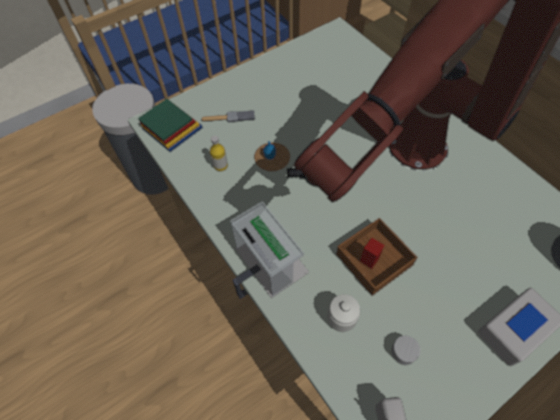

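```bash
python3 -c "
from cell import bot
print(bot.finish_job())"
```

```text
the job is handed in; nothing more can be done
None
```

The block is in the toy bin and the bulb stands upright on the cork mat. I put the block away first and handed the job in at about 20 s of the 54 s allowed.

**How I got the lean:** The moves can't tilt the gripper directly. I took the arm up to the wrist joint's limit, where it could no longer hold the tool vertical. It came away leaning about 35°, and I kept that lean to fetch the bulb from under the tray and set it down.

**Last checks, after the gripper had backed off:**
- **Bulb:** its axis is at about (0.462, -0.275), and its nozzle tip is at z ≈ 0.086. The mat's centre is (0.455, -0.273) and its radius 65 mm, so the bulb's 17 mm base radius sits wholly on it.
- **Block:** it stands inside the bin, with its top at about z 0.104.
- **Everything else:** the lotion, tin, jar, brush, comb and nail file look unmoved in the last pictures. I judged this by eye and did not measure it; in the top view the arm hid part of the bin and jar, but the scene view shows both.
- **Forces:** the largest contact force I read was about 6 N, when the bulb touched the mat.

**What disagreed:** Holding still, the arm drifted by a millimetre or so per row, so several moves needed small corrections. The wrist, top and scene cameras put the bulb within a few millimetres of each other.

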